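# Line up the branch samples by thickness

### The arm

A 7-joint arm with a two-finger parallel gripper is mounted at the origin on the work surface. World frame = base frame: x ahead of the robot, y to its left, z up, the work surface at z = 0. Lengths are in m, angles in rad, forces in N, time in s.
With the tool pointing down it reaches from about 0.425 to 0.825 m from the base axis. Payload 3.6 kg.
Tool frame: the origin (TCP) lies on the centre line of the jaws, within the pads' length; the fingertips stand 19 mm ahead of it and the grasp point (between the pads) is the TCP; z points along the fingers, y is the line along which they close (so a half turn about z gives the same grasp; the last joint's range is limited). The gripper opens to 85 mm and grips with 20 to 120 N. Pads are 22 mm wide; open, the fingers measure 114 mm over their backs; the gripper's body (76 mm by 85 mm) begins 54 mm behind the grasp point. The pads swing forward as they close: fully open they stand 13 mm farther back than shut.
Start: joints at [-1.369, 0.615, -0.013, 1.423, 0.008, 1.103, -0.04], TCP at [0.147, 0.633, 0.25] pointing down, gripper open.
Joint ranges: [-3.12, 3.12], [-0.3, 2.06], [-1.34, 1.32], [0.26, 2.42], [-1.36, 4.5], [0.01, 1.98], [-2.84, 2.84]. Speed limits (rad/s): [2.79, 2.79, 3.14, 3.14, 3.14, 3.14, 3.14].

### API

Orientations are given as a unit quaternion [x, y, z, w].
In Python, from station import robot, optics, order gives the robot as it stands.
- The arm moves only by the tool apply_moves, never from a script. Its argument "increments" is a list of rows, each a list of 5 numbers: the opening, from -1 (shut) to 1 (fully open), then the shift along the tool's x, y, z normalised to -1 to 1, where 1 is 800 mm, then the turn about the tool's z normalised to -1 to 1, where 1 is 90 degrees. In form: [[grip, x, y, z, roll], ...]. A call has exactly 10 rows; each row shifts and turns the commanded pose from where the row before left it, along the tool's axes as they then stand; what a row does not reach is not made up. A row lasts 1/8 s, in which the tool goes at most 62.5 mm and 10.7 degrees, less where a joint would pass 70% of its speed; a pose out of reach is approached as far as the arm can. A call with a number of a shift or a turn outside -1 to 1 is refused whole. A call with a gripper value outside its range is refused whole. The fingers move at their own pace and stop on an object; "force" is the grip in N (left out, the last holds). Time passes only in rows, so rows that do not move let the fingers close, or fill a call up. It gives the time, the measured TCP pose, the force, the opening and the grip force at its end, in the units of the state.
- robot.get_state(): the state, without advancing time (a new reading comes with each control period).
- optics.snapshot(name): name is "scene" or "top" or "wrist"; returns a dict with "frame" (400x640x3 uint8, blue, green, red), "K" (3x3 intrinsics, pixels), "world_from_camera" (4x4, takes a point from camera to world coordinates). Camera axes: x right, y down, z forward; pixel columns grow to the right and rows downward; lengths in m; the calibration is good to about 2 mm. A picture is of the moment at which its call begins. There is no depth.
- order.close_job(): hands the job in; it is judged then, once.
The state is a dict: "clock": time; "joint_positions": joint angles; "dq": joint speeds; "tau": joint torques, N m; "tcp_pos": TCP position; "eef_rot": TCP orientation; "wrist_force": force on the tool from outside, world axes, zero at the start; "wrist_torque": the same for the moment, N m; "grip_width": finger opening in m; "grip_force": force on a finger pad.
Only numpy, scipy, OpenCV 4.12 (cv2) and the standard library are available. Lean on these libraries where they do the work, as an engineer would, in place of code of your own. Each camera call takes 0.05 s, during which the arm holds its last target. There are 200 camera calls.

### The job

Line the four standing branch pieces up on the board by thickness: the thickest on the cork pad next to the dark wooden end block, then thinner and thinner to the thinnest on the pad farthest from the block. Stand each one upright in the middle of its own pad, let go of it, and do not knock over any of the pieces or the white bottle.

Things in the scene. Friction and masses are not known exactly. Their poses are not given: they have to be found in the camera images.
- piece_56: loose sawn piece of branch, a plain upright cylinder with brown bark and a pale sawn top, 56 mm thick (diameter) and 75 mm tall, standing on the bench in front of the board; about 115 g, give or take a third; origin at the centre of its underside, z up along its axis
- piece_46: loose sawn piece of branch, a plain upright cylinder with brown bark and a pale sawn top, 46 mm thick (diameter) and 60 mm tall, standing on the bench in front of the board; about 65 g, give or take a third; origin at the centre of its underside, z up along its axis
- piece_37: loose sawn piece of branch, a plain upright cylinder with brown bark and a pale sawn top, 37 mm thick (diameter) and 85 mm tall, standing on the bench in front of the board; about 60 g, give or take a third; origin at the centre of its underside, z up along its axis
- piece_28: loose sawn piece of branch, a plain upright cylinder with brown bark and a pale sawn top, 28 mm thick (diameter) and 65 mm tall, standing on the bench in front of the board; about 30 g, give or take a third; origin at the centre of its underside, z up along its axis
- pad_a: square cork pad, 70 x 70 x 3 mm, fixed on the plywood board, one of four alike in a straight row 95 mm apart; the letters do not tell its place in the row; origin at the centre of its underside, 18 mm above the bench, so its top is at 21 mm; x points across the row (away from the robot), y along the row, z up
- pad_b: square cork pad, 70 x 70 x 3 mm, fixed on the plywood board, one of four alike in a straight row 95 mm apart; the letters do not tell its place in the row; origin at the centre of its underside, 18 mm above the bench, so its top is at 21 mm; x points across the row (away from the robot), y along the row, z up
- pad_c: square cork pad, 70 x 70 x 3 mm, fixed on the plywood board, one of four alike in a straight row 95 mm apart; the letters do not tell its place in the row; origin at the centre of its underside, 18 mm above the bench, so its top is at 21 mm; x points across the row (away from the robot), y along the row, z up
- pad_d: square cork pad, 70 x 70 x 3 mm, fixed on the plywood board, one of four alike in a straight row 95 mm apart; the letters do not tell its place in the row; origin at the centre of its underside, 18 mm above the bench, so its top is at 21 mm; x points across the row (away from the robot), y along the row, z up
- end_block: dark wooden block, 90 mm across the row, 22 mm along it, 45 mm tall, fixed upright on the board at one end of the row, either end, 79.5 mm from the centre of the nearest pad (the other end only has a flat metal strip 2 mm thick); it marks where the row begins; origin at the centre of its underside, 18 mm above the bench; x across the row, y along it. The board is plywood, 480 x 110 x 18 mm, fixed, the row runs along its middle
- wash_bottle: loose white plastic bottle, 60 mm thick, 150 mm tall, standing on the bench to the right of the branch pieces; not part of the job; origin at the centre of its underside
Not all that is in view belongs to the job. What is shaped like the wash_bottle but red or turquoise is not meant.

How it is judged:
At the end, for the whole second after the job is handed in: Each branch piece stands upright (within 0.08 rad) and at rest on its own pad, its axis within 14 mm of the pad's centre: 56 mm piece on the pad next to the end block, then 46 mm, 37 mm, and 28 mm on the farthest; the bottle still stands (((horizontal distance between pad_a and end_block between 0.0395 and 0.1195 m and horizontal distance between piece_56 and pad_a below 0.014 m and z of piece_56 in the frame of pad_a between 0 and 0.007 m) or (horizontal distance between pad_b and end_block between 0.0395 and 0.1195 m and horizontal distance between piece_56 and pad_b below 0.014 m and z of piece_56 in the frame of pad_b between 0 and 0.007 m) or (horizontal distance between pad_c and end_block between 0.0395 and 0.1195 m and horizontal distance between piece_56 and pad_c below 0.014 m and z of piece_56 in the frame of pad_c between 0 and 0.007 m) or (horizontal distance between pad_d and end_block between 0.0395 and 0.1195 m and horizontal distance between piece_56 and pad_d below 0.014 m and z of piece_56 in the frame of pad_d between 0 and 0.007 m)) and angle between each of piece_56, piece_46, piece_37, piece_28's own z axis and vertical below 0.08 rad and linear speed of each of piece_56, piece_46, piece_37, piece_28 below 0.01 m/s and angular speed of each of piece_56, piece_46, piece_37, piece_28 below 0.1 rad/s and ((horizontal distance between pad_a and end_block between 0.1345 and 0.2145 m and horizontal distance between piece_46 and pad_a below 0.014 m and z of piece_46 in the frame of pad_a between 0 and 0.007 m) or (horizontal distance between pad_b and end_block between 0.1345 and 0.2145 m and horizontal distance between piece_46 and pad_b below 0.014 m and z of piece_46 in the frame of pad_b between 0 and 0.007 m) or (horizontal distance between pad_c and end_block between 0.1345 and 0.2145 m and horizontal distance between piece_46 and pad_c below 0.014 m and z of piece_46 in the frame of pad_c between 0 and 0.007 m) or (horizontal distance between pad_d and end_block between 0.1345 and 0.2145 m and horizontal distance between piece_46 and pad_d below 0.014 m and z of piece_46 in the frame of pad_d between 0 and 0.007 m)) and ((horizontal distance between pad_a and end_block between 0.2295 and 0.3095 m and horizontal distance between piece_37 and pad_a below 0.014 m and z of piece_37 in the frame of pad_a between 0 and 0.007 m) or (horizontal distance between pad_b and end_block between 0.2295 and 0.3095 m and horizontal distance between piece_37 and pad_b below 0.014 m and z of piece_37 in the frame of pad_b between 0 and 0.007 m) or (horizontal distance between pad_c and end_block between 0.2295 and 0.3095 m and horizontal distance between piece_37 and pad_c below 0.014 m and z of piece_37 in the frame of pad_c between 0 and 0.007 m) or (horizontal distance between pad_d and end_block between 0.2295 and 0.3095 m and horizontal distance between piece_37 and pad_d below 0.014 m and z of piece_37 in the frame of pad_d between 0 and 0.007 m)) and ((horizontal distance between pad_a and end_block between 0.3245 and 0.4045 m and horizontal distance between piece_28 and pad_a below 0.014 m and z of piece_28 in the frame of pad_a between 0 and 0.007 m) or (horizontal distance between pad_b and end_block between 0.3245 and 0.4045 m and horizontal distance between piece_28 and pad_b below 0.014 m and z of piece_28 in the frame of pad_b between 0 and 0.007 m) or (horizontal distance between pad_c and end_block between 0.3245 and 0.4045 m and horizontal distance between piece_28 and pad_c below 0.014 m and z of piece_28 in the frame of pad_c between 0 and 0.007 m) or (horizontal distance between pad_d and end_block between 0.3245 and 0.4045 m and horizontal distance between piece_28 and pad_d below 0.014 m and z of piece_28 in the frame of pad_d between 0 and 0.007 m)) and angle between wash_bottle's own z axis and vertical below 0.1 rad); the robot touches nothing.
It fails at once if a branch piece is knocked over (angle between any of piece_56, piece_46, piece_37, piece_28's own z axis and vertical above 1 rad).
It fails at once if the white bottle is knocked over (angle between wash_bottle's own z axis and vertical above 0.6 rad).
It also fails if it takes over 104 s, if anything falls off the work surface, if the arm or the gripper's body presses on something with over 40 N, if the wrist force passes 120 N, or if a joint passes its speed limit or range.

## Working session

There is one attempt and no reset: what is moved stays moved. The work goes in short steps, Python scripts to look and compute and a tool call to move; the robot and the scene stay as the last step left them, time stands still between calls to the robot, and variables do not carry over. Pictures are saved under pics/ and viewed, at most 14 in all, crops included, and the job is handed in when it is done.

Besides the shell and the picture viewer there is one more tool, called after ">>>" as name(argument=value, ...) on one line, values as JSON. apply_moves: Moves the arm, as the interface text tells. Its arguments: {"type":"object","properties":{"increments":{"type":"array"},"force":{"type":"number"}},"required":["increments"]}

```bash
mkdir -p pics
cat > h.py <<'E'
import numpy as np, cv2
from station import robot, optics, order
def ray(c,px,z):
    K=c["K"];T=np.array(c["world_from_camera"])
    d=T[:3,:3]@np.linalg.solve(K,[px[0],px[1],1.]);o=T[:3,3]
    return (o+d*(z-o[2])/d[2])[:2]
def proj(c,p):
    T=np.linalg.inv(np.array(c["world_from_camera"]));q=T[:3,:3]@np.array(p)+T[:3,3]
    q=c["K"]@q;return q[:2]/q[2]
E
python3 - <<'E'
from h import *
import pickle
s=robot.get_state();print(s)
cs={}
for n in("scene","top"):
    c=optics.snapshot(n);cs[n]=c;cv2.imwrite(f"pics/{n}0.png",c["frame"]);print(n,np.round(c["world_from_camera"],3).tolist(),c["K"][0])
pickle.dump(cs,open("c0.pkl","wb"))
E
```

```text
{'clock': 0.0, 'joint_positions': array([-1.36950559,  0.61590623, -0.01259689,  1.42493872,  0.00810138,
        1.10340034, -0.04038727]), 'dq': array([ 0.00103786, -0.00081643,  0.00015693, -0.0009626 , -0.00127007,
        0.00079159,  0.0004168 ]), 'tau': array([ 5.24869756e-04, -4.69211197e+01,  2.59008352e-01, -1.71036100e+01,
        9.83100588e-03,  9.81258228e-03, -2.30454503e-05]), 'tcp_pos': array([0.14662257, 0.63249423, 0.24913338]), 'eef_rot': array([ 1.13617273e-01,  9.93523740e-01, -1.29538894e-03, -1.22498367e-04]), 'wrist_force': array([ 0.39091095,  0.86131542, -0.35059909]), 'wrist_torque': array([0.00445443, 0.0067757 , 0.01956892]), 'grip_force': 0.0, 'grip_width': 0.08527917028799945}
scene [[0.346, 0.691, -0.635, 1.144], [0.938, -0.26, 0.229, -0.299], [-0.007, -0.675, -0.738, 0.784], [0.0, 0.0, 0.0, 1.0]] [474.06301151   0.         329.42685316]
top [[0.021, -0.996, 0.083, 0.461], [-0.999, -0.024, -0.035, -0.066], [0.037, -0.082, -0.996, 0.884], [0.0, 0.0, 0.0, 1.0]] [416.5622638    0.         327.67340332]
```

View pics/scene0.png

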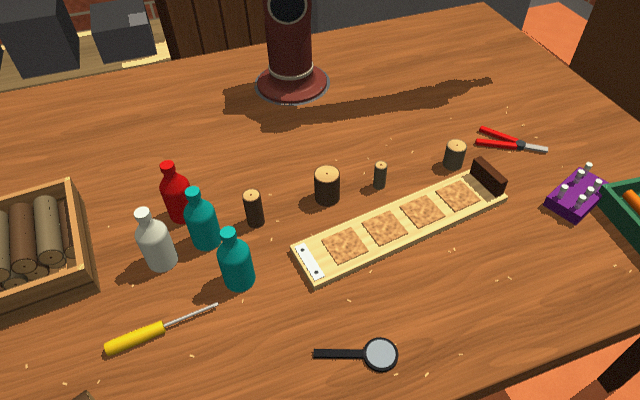

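View pics/top0.png

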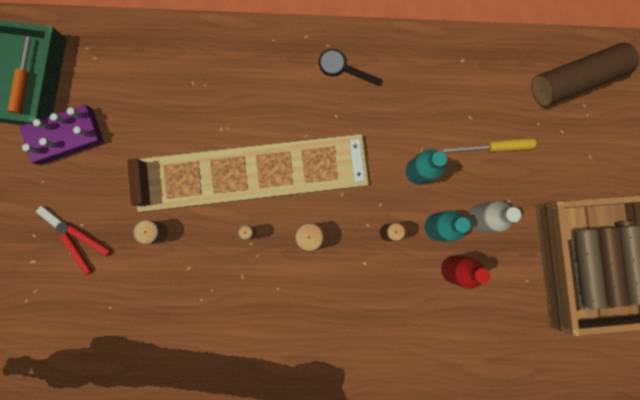

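The top view has the end block at (138,182) and the metal strip at (357,160). Pads are at (183,180), (229,174), (274,169) and (320,164), and the pieces at (146,232), (246,233), (309,237) and (396,232). The white bottle at (490,216) is well to the right. I'll enlarge the pieces to confirm which is which.

Run:
```python
from h import *
import pickle
c=pickle.load(open("c0.pkl","rb"))["top"]
cv2.imwrite("pics/crop.png",cv2.resize(c["frame"][125:260,120:420],None,fx=2.66,fy=2.66,interpolation=cv2.INTER_CUBIC))
for n,px,h in(("46",(146,232),.06),("28",(246,233),.065),("56",(309,237),.075),("37",(396,232),.085)):
    print(n,ray(c,px,h), 416.5/(.884-h))
for px in((183,180),(229,174),(274,169),(320,164)): print(ray(c,px,.021))
```

```text
46 [0.46295837 0.25773863] 505.46116504854365
28 [0.46516422 0.06382397] 508.5470085470086
56 [ 0.4600147  -0.05903512] 514.8331273176761
37 [ 0.47317375 -0.2262406 ] 521.2765957446808
[0.57159615 0.20394566]
[0.58660015 0.11035089]
[0.59960074 0.0177805 ]
[ 0.61278915 -0.07780776]
```

View pics/crop.png

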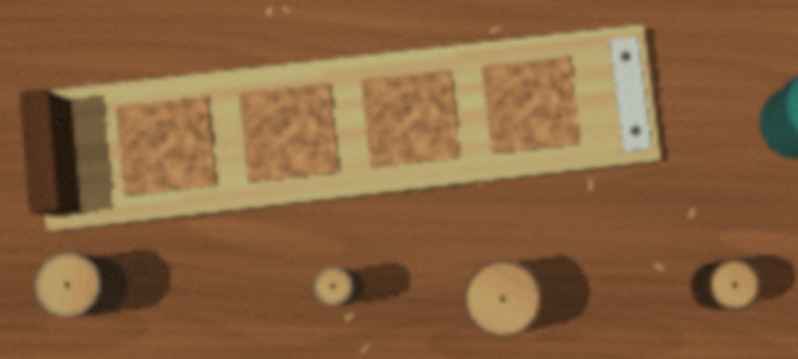

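Apparent diameters (about 48, 29, 54 and 34 mm) match the order 46, 28, 56, 37 from left to right. The loose logs in the box and at the upper right are distractors. I'll close the fingers along the row, starting with a turn of -21.4° and a move towards piece 46.

>>> apply_moves(increments=[[1,0,0,0,-0.08],[1,0,0,0,-0.08],[1,0,0,0,-0.078],[1,-0.027,-0.043,0,0],[1,-0.027,-0.043,0,0],[1,-0.027,-0.043,0,0],[1,-0.027,-0.043,0,0],[1,-0.027,-0.043,0,0],[1,-0.027,-0.043,0,0],[1,-0.027,-0.043,0,0]], force=30)

```text
clock: 1.35
tcp_pos: [0.3321, 0.4156, 0.2499]
eef_rot: [-0.073, 0.997, -0.0, -0.0]
wrist_force: [0.4, -0.3, 0.1]
grip_width: 0.0854
grip_force: 0.0
```

```bash
cat > m.py <<'E'
from h import *
import sys
from scipy.spatial.transform import Rotation as R
row=np.array([-0.145,.9894,0])
T={"p46":(.4632,.2595),"p28":(.4660,.0655),"p56":(.4596,-.0592),"p37":(.4730,-.2268),
"d56":(.5718,.2043),"d46":(.5852,.1103),"d37":(.5986,.0172),"d28":(.6122,-.0772)}
def to(x,y,z):
    s=robot.get_state();r=R.from_quat(s["eef_rot"]);m=r.as_matrix()
    d=m.T@(np.array([x,y,z])-s["tcp_pos"])/.8
    roll=np.arctan2(row@m[:,0],row@m[:,1])*-1
    print("t",round(s["clock"],2),"tcp",s["tcp_pos"].round(4),"tilt",np.round(m[2,2],4),"w",round(s["grip_width"],4),"F",s["wrist_force"].round(1))
    print("units",d.round(4),"roll",round(np.degrees(roll)/90,4))
if __name__=="__main__":
    k=sys.argv[1]; to(*T[k],float(sys.argv[2]))
E
python3 m.py p46 .25
```

```text
t 1.35 tcp [0.3321 0.4156 0.2499] tilt -1.0 w 0.0854 F [ 0.4 -0.3  0.1]
units [-0.1338 -0.2169 -0.    ] roll 0.0003
```

>>> apply_moves(increments=[[1,-0.027,-0.044,0,0],[1,-0.027,-0.044,0,0],[1,-0.027,-0.043,0,0],[1,-0.027,-0.043,0,0],[1,-0.0255,-0.043,0,0],[1,0,0,0,0],[1,0,0,0,0],[1,0,0,0,0],[1,0,0,0,0],[1,0,0,0,0]])

```text
clock: 2.6
tcp_pos: [0.462, 0.2613, 0.2503]
eef_rot: [-0.074, 0.997, 0.0, -0.0]
wrist_force: [0.5, -0.1, -0.6]
grip_width: 0.0853
grip_force: 0.0
```

Run:
```python
from h import *
from m import *
c=optics.snapshot("wrist");f=c["frame"].copy()
cv2.imwrite("pics/w1.png",f)
for k,h in(("p46",.06),("d56",.021),("d46",.021)):print(k,proj(c,[*T[k],h]).round(1))
np.save("w1.npy",c,allow_pickle=True)
to(*T["p46"],.045)
```

```text
p46 [315.8 182.8]
d56 [252.1 262.9]
d46 [165.9 262.4]
t 2.65 tcp [0.4621 0.2612 0.2503] tilt -1.0 w 0.0851 F [ 0.3  0.9 -0.5]
units [-0.0011 -0.0023  0.2566] roll 0.0009
```

View pics/w1.png

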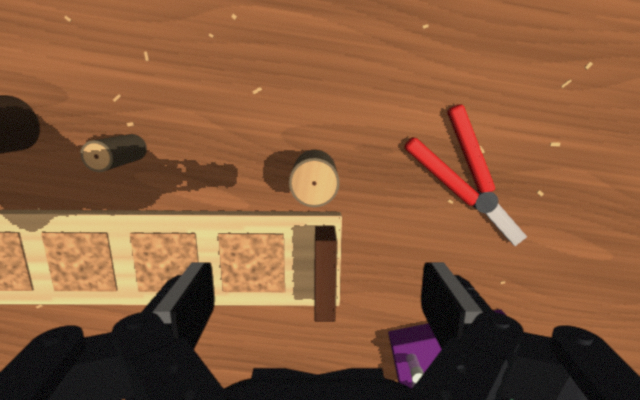

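The wrist view shows piece 46's top centre at (314,183) against a predicted (316,183). Pads are at (252,263) and (165,262), also as predicted, so the estimates hold. Descend and close.

>>> apply_moves(increments=[[1,-0.001,-0.002,0.04,0],[1,0,0,0.04,0],[1,0,0,0.04,0],[1,0,0,0.04,0],[1,0,0,0.04,0],[1,0,0,0.03,0],[1,0,0,0.0265,0],[1,0,0,0,0],[-1,0,0,0,0],[-1,0,0,0,0]], force=30)

```text
clock: 3.9
tcp_pos: [0.464, 0.2597, 0.0462]
eef_rot: [-0.073, 0.997, 0.0, 0.001]
wrist_force: [0.5, -0.4, 0.6]
grip_width: 0.0514
grip_force: 0.0
```

>>> apply_moves(increments=[[-1,0,0,0,0],[-1,0,0,0,0],[-1,0,0,0,0],[-1,0,0,0,0],[-1,0,0,-0.02,0],[-1,0,0,-0.04,0],[-1,0,0,-0.04,0],[-1,0,0,-0.04,0],[-1,0,0,0,0],[-1,0,0,0,0]])

```text
clock: 5.15
tcp_pos: [0.4627, 0.2589, 0.1569]
eef_rot: [-0.073, 0.997, -0.0, -0.0]
wrist_force: [-0.2, 1.1, -1.7]
grip_width: 0.0451
grip_force: 30.9
```

```bash
python3 m.py d46 .16; python3 m.py d46 .067
```

```text
t 5.15 tcp [0.4627 0.2589 0.1569] tilt -1.0 w 0.0451 F [-0.2  1.1 -1.7]
units [-0.1244 -0.2061 -0.0039] roll 0.0004
t 5.15 tcp [0.4627 0.2589 0.1569] tilt -1.0 w 0.0451 F [-0.2  1.1 -1.7]
units [-0.1245 -0.206   0.1124] roll 0.0004
```

>>> apply_moves(increments=[[-1,-0.02,-0.034,0,0],[-1,-0.021,-0.035,0,0],[-1,-0.021,-0.035,0,0],[-1,-0.021,-0.035,0,0],[-1,-0.021,-0.034,0,0],[-1,-0.0205,-0.033,0,0],[-1,0,0,0,0],[-1,0,0,0.03,0],[-1,0,0,0.03,0],[-1,0,0,0.02,0]])

```text
clock: 6.4
tcp_pos: [0.584, 0.1118, 0.091]
eef_rot: [-0.074, 0.997, 0.0, -0.002]
wrist_force: [-0.1, -0.3, -0.6]
grip_width: 0.0453
grip_force: 30.9
```

```bash
python3 m.py d46 .067
```

```text
t 6.4 tcp [0.584  0.1118 0.091 ] tilt -1.0 w 0.0453 F [-0.1 -0.3 -0.6]
units [-0.0013 -0.002   0.0301] roll 0.0014
```

>>> apply_moves(increments=[[-1,-0.001,-0.001,0.01,0],[-1,0,0,0.01,0],[-1,0,0,0.006,0],[-1,0,0,0.003,0],[-1,0,0,0,0],[-1,0,0,0,0],[-1,0,0,0,0],[-1,0,0,0,0],[-1,0,0,0,0],[-1,0,0,0,0]])

```text
clock: 7.65
tcp_pos: [0.5868, 0.1101, 0.0699]
eef_rot: [-0.073, 0.997, -0.0, 0.0]
wrist_force: [0.5, 0.6, -0.6]
grip_width: 0.0453
grip_force: 30.9
```

```bash
python3 m.py d46 .067
```

```text
t 7.65 tcp [0.5868 0.1101 0.0699] tilt -1.0 w 0.0453 F [ 0.5  0.6 -0.6]
units [0.002  0.0006 0.0036] roll 0.0004
```

>>> apply_moves(increments=[[-1,0.001,0,0.0018,0],[-1,0,0,0.0018,0],[-1,0,0,0,0],[-1,0,0,0,0],[0.7,0,0,0,0],[0.7,0,0,0,0],[0.7,0,0,0,0],[0.7,0,0,0,0],[0.7,0,0,-0.02,0],[0.7,0,0,-0.04,0]])

```text
clock: 8.9
tcp_pos: [0.5853, 0.1098, 0.1153]
eef_rot: [-0.073, 0.997, -0.0, -0.001]
wrist_force: [0.6, -0.0, -0.8]
grip_width: 0.0728
grip_force: 0.0
```

>>> apply_moves(increments=[[0.7,0,0,-0.04,0],[1,0,0,-0.04,0],[1,0,0,-0.04,0],[1,0,0,-0.03,0],[1,0,0,0,0],[1,0,0,0,0],[1,0,0,0,0],[1,0,0,0,0],[1,0,0,0,0],[1,0,0,0,0]])

```text
clock: 10.15
tcp_pos: [0.586, 0.1099, 0.2348]
eef_rot: [-0.073, 0.997, -0.0, -0.0]
wrist_force: [-0.0, -0.4, 0.0]
grip_width: 0.0854
grip_force: 0.0
```

Run:
```python
from h import *
from m import *
c=optics.snapshot("wrist");cv2.imwrite("pics/w2.png",c["frame"])
for k,h in(("d46",.081),("p56",.075),("p28",.065),("d46",.021)):print(k,proj(c,[*T[k],h]).round(1))
to(*T["p56"],.25)
```

```text
d46 [318.7 190.8]
p56 [109.4 -13.6]
p28 [283.2  26.9]
d46 [318.5 175.8]
t 10.2 tcp [0.586  0.11   0.2349] tilt -1.0 w 0.0853 F [ 0.2  0.2 -0.2]
units [ 0.1871 -0.1862 -0.0188] roll 0.0004
```

View pics/w2.png

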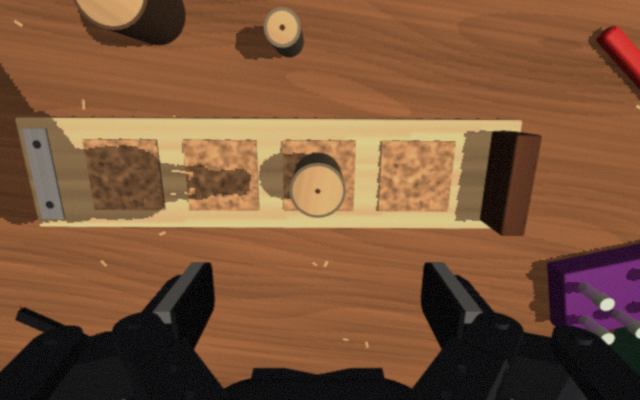

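Piece 46 stands at (318,191), right where it should be on pad 2. Piece 28 is at (282,27), also as predicted. Next I'll go above piece 56 and check its position.

>>> apply_moves(increments=[[1,0.03,-0.03,-0.01,0],[1,0.03,-0.03,-0.008,0],[1,0.032,-0.032,0,0],[1,0.032,-0.032,0,0],[1,0.032,-0.032,0,0],[1,0.031,-0.03,0,0],[1,0,0,0,0],[1,0,0,0,0],[1,0,0,0,0],[1,0,0,0,0]])

```text
clock: 11.45
tcp_pos: [0.4601, -0.0582, 0.2494]
eef_rot: [-0.074, 0.997, 0.0, 0.0]
wrist_force: [0.3, 0.2, -0.7]
grip_width: 0.0854
grip_force: 0.0
```

Run:
```python
from h import *
from m import *
c=optics.snapshot("wrist");cv2.imwrite("pics/w3.png",c["frame"])
for k,h in(("p56",.075),("p37",.085),("p28",.065)):print(k,proj(c,[*T[k],h]).round(1))
np.save("w3.npy",c,allow_pickle=True)
to(*T["p56"],.05)
```

```text
p56 [316.9 185. ]
p37 [116.1 174.5]
p28 [450.2 208.6]
t 11.5 tcp [ 0.46   -0.0583  0.2493] tilt -1.0 w 0.0854 F [-0.2 -0.  -0.6]
units [ 0.0007 -0.001   0.2492] roll 0.0013
```

View pics/w3.png

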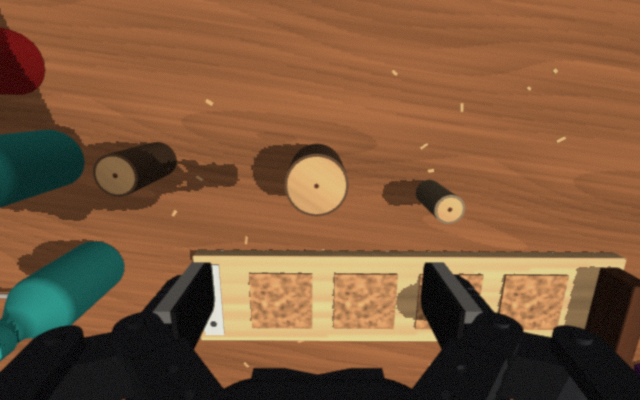

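Piece 56 is at (316,185), 37 at (115,175) and 28 at (450,209), all within 1–2 px of prediction. Grasp 56.

>>> apply_moves(increments=[[1,0,-0.001,0.04,0],[1,0,0,0.04,0],[1,0,0,0.04,0],[1,0,0,0.04,0],[1,0,0,0.04,0],[1,0,0,0.03,0],[1,0,0,0.019,0],[1,0,0,0,0],[1,0,0,0,0],[-1,0,0,0,0]], force=35)

```text
clock: 12.75
tcp_pos: [0.4604, -0.0598, 0.051]
eef_rot: [-0.073, 0.997, -0.0, 0.001]
wrist_force: [0.3, 0.7, 0.6]
grip_width: 0.0702
grip_force: 0.0
```

>>> apply_moves(increments=[[-1,0,0,0,0],[-1,0,0,0,0],[-1,0,0,0,0],[-1,0,0,0,0],[-1,0,0,0,0],[-1,0,0,-0.03,0],[-1,0,0,-0.05,0],[-1,0,0,-0.05,0],[-1,0,0,-0.05,0],[-1,0,0,-0.03,0]])

```text
clock: 14.0
tcp_pos: [0.46, -0.0599, 0.2201]
eef_rot: [-0.073, 0.997, -0.0, 0.001]
wrist_force: [0.2, -0.4, -0.8]
grip_width: 0.0552
grip_force: 37.5
```

```bash
python3 m.py d56 .22
```

```text
t 14.0 tcp [ 0.46   -0.0599  0.2201] tilt -1.0 w 0.0552 F [ 0.2 -0.4 -0.8]
units [-0.1863  0.3064  0.0004] roll 0.0003
```

>>> apply_moves(increments=[[-1,-0.018,0.03,0,0],[-1,-0.022,0.036,0,0],[-1,-0.022,0.036,0,0],[-1,-0.022,0.036,0,0],[-1,-0.022,0.036,0,0],[-1,-0.022,0.036,0,0],[-1,-0.022,0.036,0,0],[-1,-0.02,0.033,0,0],[-1,-0.016,0.0275,0,0],[-1,0,0,0,0]])

```text
clock: 15.25
tcp_pos: [0.5706, 0.207, 0.2174]
eef_rot: [-0.075, 0.997, 0.001, -0.001]
wrist_force: [-0.4, 0.1, -2.6]
grip_width: 0.0553
grip_force: 37.5
```

>>> apply_moves(increments=[[-1,0,0,0.03,0],[-1,0,0,0.03,0],[-1,0,0,0.03,0],[-1,0,0,0.03,0],[-1,0,0,0.02,0],[-1,0,0,0.01,0],[-1,0,0,0.01,0],[-1,0,0,0,0],[-1,0,0,0,0],[-1,0,0,0,0]])

```text
clock: 16.5
tcp_pos: [0.5717, 0.2046, 0.0908]
eef_rot: [-0.073, 0.997, 0.0, 0.001]
wrist_force: [0.2, -0.2, -0.8]
grip_width: 0.0556
grip_force: 37.5
```

```bash
python3 m.py d56 .0715
```

```text
t 16.5 tcp [0.5717 0.2046 0.0908] tilt -1.0 w 0.0556 F [ 0.2 -0.2 -0.8]
units [-0.0001 -0.0004  0.0241] roll 0.0004
```

>>> apply_moves(increments=[[-1,0,0,0.01,0],[-1,0,0,0.008,0],[-1,0,0,0.004,0],[-1,0,0,0.002,0],[-1,0,0,0,0],[-1,0,0,0,0],[0.85,0,0,0,0],[0.85,0,0,0,0],[0.85,0,0,0,0],[0.85,0,0,0,0]])

```text
clock: 17.75
tcp_pos: [0.5713, 0.2044, 0.0708]
eef_rot: [-0.073, 0.997, -0.0, -0.0]
wrist_force: [-0.1, -0.6, 0.2]
grip_width: 0.0794
grip_force: 0.0
```

>>> apply_moves(increments=[[0.85,0,0,-0.02,0],[0.85,0,0,-0.04,0],[0.85,0,0,-0.04,0],[0.85,0,0,-0.04,0],[0.85,0,0,-0.04,0],[0.5,0,0,-0.03,0],[0.5,0,0,0,0],[0.5,0,0,0,0],[0.5,0,0,0,0],[0.5,0,0,0,0]])

```text
clock: 19.0
tcp_pos: [0.5709, 0.2043, 0.238]
eef_rot: [-0.073, 0.997, -0.0, -0.001]
wrist_force: [-0.3, 0.1, -0.1]
grip_width: 0.0639
grip_force: 0.0
```

Run:
```python
from h import *
from m import *
c=optics.snapshot("wrist");cv2.imwrite("pics/w4.png",c["frame"])
for k,h in(("d56",.096),("d46",.081)):print(k,proj(c,[*T[k],h]).round(1))
to(*T["p28"],.235)
```

```text
d56 [318.1 196.8]
d46 [203.1 191.6]
t 19.05 tcp [0.571  0.2043 0.2382] tilt -1.0 w 0.0643 F [-0.6 -0.2  0.7]
units [ 0.1551 -0.1526  0.0043] roll 0.0004
```

View pics/w4.png

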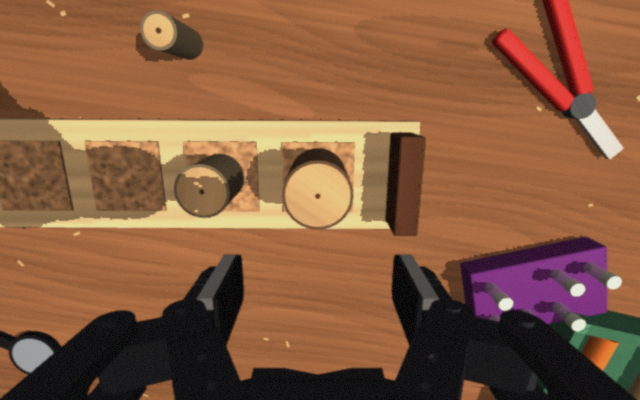

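Pieces 56 at (318,197) and 46 at (202,191) stand on pads 1 and 2 as predicted. Next is piece 28.

>>> apply_moves(increments=[[0.5,0.02,-0.02,0,0],[0.5,0.03,-0.029,0,0],[0.5,0.03,-0.03,0,0],[0.5,0.03,-0.03,0,0],[0.5,0.025,-0.024,0,0],[0.5,0.02,-0.02,0,0],[0.5,0,0,0,0],[0.5,0,0,0.04,0],[0.5,0,0,0.04,0],[0.5,0,0,0.04,0]])

```text
clock: 20.3
tcp_pos: [0.4676, 0.0667, 0.1421]
eef_rot: [-0.074, 0.997, 0.0, 0.001]
wrist_force: [0.3, 0.0, 0.4]
grip_width: 0.0645
grip_force: 0.0
```

```bash
python3 m.py p28 .046
```

```text
t 20.3 tcp [0.4676 0.0667 0.1421] tilt -1.0 w 0.0645 F [0.3 0.  0.4]
units [ 0.0024 -0.0013  0.1201] roll 0.0012
```

>>> apply_moves(increments=[[0.5,0.001,-0.001,0.035,0],[0.5,0,0,0.035,0],[0.5,0,0,0.03,0],[0.5,0,0,0.018,0],[0.5,0,0,0,0],[0.5,0,0,0,0],[-1,0,0,0,0],[-1,0,0,0,0],[-1,0,0,0,0],[-1,0,0,0,0]], force=25)

```text
clock: 21.55
tcp_pos: [0.4662, 0.0644, 0.0492]
eef_rot: [-0.073, 0.997, 0.0, 0.001]
wrist_force: [-0.2, 0.0, 5.5]
grip_width: 0.0274
grip_force: 25.8
```

>>> apply_moves(increments=[[-1,0,0,0,0],[-1,0,0,0,0],[-1,0,0,0,0],[-1,0,0,-0.02,0],[-1,0,0,-0.05,0],[-1,0,0,-0.05,0],[-1,0,0,-0.05,0],[-1,0,0,0,0],[-1,0,0,0,0],[-1,0,0,0,0]])

```text
clock: 22.8
tcp_pos: [0.4648, 0.0642, 0.1833]
eef_rot: [-0.073, 0.997, -0.0, -0.002]
wrist_force: [0.1, 0.0, -0.7]
grip_width: 0.0276
grip_force: 25.4
```

```bash
python3 m.py d28 .18
```

```text
t 22.8 tcp [0.4648 0.0642 0.1833] tilt -1.0 w 0.0276 F [ 0.1  0.  -0.7]
units [-0.1566 -0.2017  0.0037] roll 0.0004
```

>>> apply_moves(increments=[[-1,-0.018,-0.023,0,0],[-1,-0.024,-0.031,0,0],[-1,-0.024,-0.031,0,0],[-1,-0.024,-0.031,0,0],[-1,-0.024,-0.031,0,0],[-1,-0.024,-0.031,0,0],[-1,-0.0185,-0.0235,0,0],[-1,0,0,0,0],[-1,0,0,0.04,0],[-1,0,0,0.03,0]])

```text
clock: 24.05
tcp_pos: [0.6114, -0.0753, 0.1268]
eef_rot: [-0.074, 0.997, 0.001, -0.002]
wrist_force: [-0.2, 0.5, -0.6]
grip_width: 0.0275
grip_force: 25.4
```

>>> apply_moves(increments=[[-1,0,0,0.03,0],[-1,0,0,0.02,0],[-1,0,0,0.005,0],[-1,0,0,0,0],[-1,0,0,0,0],[-1,0,0,0,0],[-1,0,0,0,0],[-1,0,0,0,0],[-1,0,0,0,0],[-1,0,0,0,0]])

```text
clock: 25.3
tcp_pos: [0.6131, -0.0769, 0.0846]
eef_rot: [-0.073, 0.997, -0.0, -0.0]
wrist_force: [-0.4, 0.3, -0.8]
grip_width: 0.0274
grip_force: 25.4
```

```bash
python3 m.py d28 .069
```

```text
t 25.3 tcp [ 0.6131 -0.0769  0.0846] tilt -1.0 w 0.0274 F [-0.4  0.3 -0.8]
units [ 0.0011 -0.0002  0.0195] roll 0.0004
```

>>> apply_moves(increments=[[-1,0.001,0,0.008,0],[-1,0,0,0.005,0],[-1,0,0,0.003,0],[-1,0,0,0.001,0],[-1,0,0,0,0],[-1,0,0,0,0],[-1,0,0,0,0],[-1,0,0,0,0],[-1,0,0,0,0],[-1,0,0,0,0]])

```text
clock: 26.55
tcp_pos: [0.6123, -0.077, 0.071]
eef_rot: [-0.073, 0.997, -0.0, -0.0]
wrist_force: [-0.3, 0.2, -0.2]
grip_width: 0.0275
grip_force: 25.4
```

```bash
python3 m.py d28 .069
```

```text
t 26.55 tcp [ 0.6123 -0.077   0.071 ] tilt -1.0 w 0.0275 F [-0.3  0.2 -0.2]
units [ 0.0002 -0.0002  0.0026] roll 0.0004
```

>>> apply_moves(increments=[[-1,0,0,0.0012,0],[-1,0,0,0.0008,0],[-1,0,0,0,0],[-1,0,0,0,0],[-1,0,0,0,0],[-1,0,0,0,0],[-1,0,0,0,0],[-1,0,0,0,0],[-1,0,0,0,0],[-1,0,0,0,0]])

```text
clock: 27.8
tcp_pos: [0.6124, -0.077, 0.0703]
eef_rot: [-0.073, 0.997, -0.0, 0.0]
wrist_force: [-2.0, 0.2, 4.7]
grip_width: 0.0275
grip_force: 26.0
```

Contact (4.7 N upward), so release.

>>> apply_moves(increments=[[0.3,0,0,0,0],[0.3,0,0,0,0],[0.3,0,0,0,0],[0.3,0,0,0,0],[0.3,0,0,0,0],[0.3,0,0,-0.02,0],[0.3,0,0,-0.04,0],[0.3,0,0,-0.05,0],[0.3,0,0,-0.05,0],[0.3,0,0,-0.05,0]])

```text
clock: 29.05
tcp_pos: [0.6123, -0.077, 0.2402]
eef_rot: [-0.073, 0.997, -0.0, 0.001]
wrist_force: [0.4, 0.6, -0.4]
grip_width: 0.0555
grip_force: 0.0
```

Run:
```python
from h import *
from m import *
c=optics.snapshot("wrist");cv2.imwrite("pics/w5.png",c["frame"])
for k,h in(("d28",.086),("p37",.085)):print(k,proj(c,[*T[k],h]).round(1))
to(*T["p37"],.245)
```

```text
d28 [318.  191.1]
p37 [133.4 -32.7]
t 29.1 tcp [ 0.6155 -0.0772  0.2464] tilt -0.9999 w 0.0553 F [1.1 0.4 3.7]
units [ 0.2034 -0.1591 -0.0003] roll 0.0003
```

View pics/w5.png

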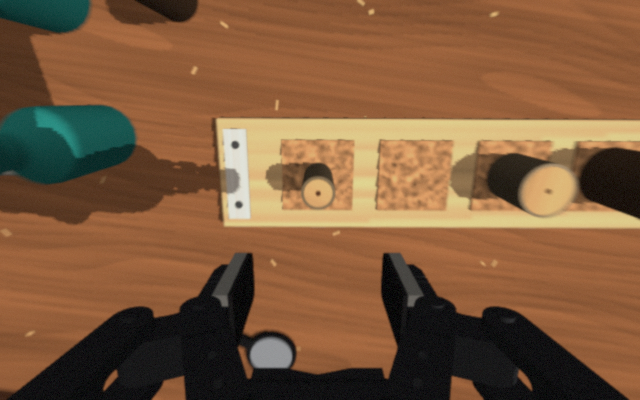

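Piece 28 stands on pad 4 at (318,193). Next is piece 37, and I'll check the gap to the turquoise bottle from above.

>>> apply_moves(increments=[[0.3,0.025,-0.02,0,0],[0.3,0.03,-0.023,0,0],[0.3,0.03,-0.023,0,0],[0.3,0.03,-0.023,0,0],[0.3,0.03,-0.024,0,0],[0.3,0.03,-0.024,0,0],[0.3,0.028,-0.022,0,0],[0.3,0,0,0,0],[0.3,0,0,0,0],[0.3,0,0,0,0]])

```text
clock: 30.35
tcp_pos: [0.4712, -0.2252, 0.2377]
eef_rot: [-0.074, 0.997, 0.0, 0.001]
wrist_force: [0.1, 0.3, 0.5]
grip_width: 0.0554
grip_force: 0.0
```

Run:
```python
from h import *
from m import *
c=optics.snapshot("wrist");cv2.imwrite("pics/w6.png",c["frame"])
print(proj(c,[*T["p37"],.085]).round(1))
for z in(0,.05,.1): print([proj(c,[T["p37"][0],T["p37"][1]-d,z]).round(0).tolist() for d in (.042,.057)])
to(*T["p37"],.05)
```

```text
[315.7 193.6]
[[276.0, 167.0], [262.0, 165.0]]
[[270.0, 177.0], [253.0, 175.0]]
[[262.0, 191.0], [242.0, 188.0]]
t 30.4 tcp [ 0.4711 -0.2253  0.2376] tilt -1.0 w 0.0553 F [-0.   0.4  0.6]
units [-0.002  -0.0023  0.2344] roll 0.0019
```

View pics/w6.png

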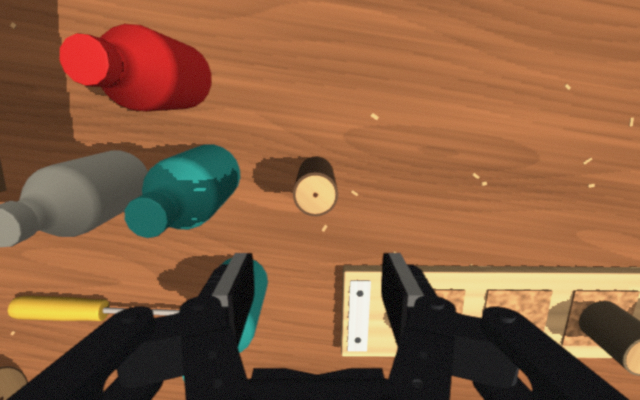

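The view shows piece 37 at (315,194) as predicted. The turquoise bottle's edge is at column 240, and the finger's back would be at about 265–275, so it's clear. Descend.

>>> apply_moves(increments=[[0.3,-0.001,-0.001,0.03,0],[0.3,0,0,0.04,0],[0.3,0,0,0.04,0],[0.3,0,0,0.04,0],[0.3,0,0,0.04,0],[0.3,0,0,0.027,0],[0.3,0,0,0.015,0],[0.3,0,0,0,0],[0.3,0,0,0,0],[-1,0,0,0,0]], force=25)

```text
clock: 31.65
tcp_pos: [0.4717, -0.2274, 0.0527]
eef_rot: [-0.073, 0.997, -0.0, 0.001]
wrist_force: [-0.3, -0.4, -0.2]
grip_width: 0.0383
grip_force: 0.0
```

>>> apply_moves(increments=[[-1,0,0,0,0],[-1,0,0,0,0],[-1,0,0,0,0],[-1,0,0,0,0],[-1,0,0,0,0],[-1,0,0,0,0],[-1,0,0,0,0],[-1,0,0,0,0],[-1,0,0,0,0],[-1,0,0,0,0]])

```text
clock: 32.9
tcp_pos: [0.4717, -0.2274, 0.0528]
eef_rot: [-0.073, 0.997, -0.0, 0.001]
wrist_force: [-0.6, 0.1, 6.2]
grip_width: 0.0363
grip_force: 25.1
```

>>> apply_moves(increments=[[-1,0,0,-0.02,0],[-1,0,0,-0.04,0],[-1,0,0,-0.05,0],[-1,0,0,-0.05,0],[-1,0,0,-0.05,0],[-1,0,0,-0.02,0],[-1,0,0,0,0],[-1,0,0,0,0],[-1,0,0,0,0],[-1,0,0,0,0]])

```text
clock: 34.15
tcp_pos: [0.4707, -0.227, 0.235]
eef_rot: [-0.073, 0.997, 0.0, -0.001]
wrist_force: [0.2, -0.3, 0.3]
grip_width: 0.0364
grip_force: 25.2
```

```bash
python3 m.py d37 .23
```

```text
t 34.15 tcp [ 0.4707 -0.227   0.235 ] tilt -1.0 w 0.0364 F [ 0.2 -0.3  0.3]
units [-0.2026  0.2787  0.0062] roll 0.0004
```

>>> apply_moves(increments=[[-1,-0.018,0.025,0,0],[-1,-0.024,0.033,0,0],[-1,-0.024,0.033,0,0],[-1,-0.024,0.033,0,0],[-1,-0.024,0.033,0,0],[-1,-0.024,0.033,0,0],[-1,-0.024,0.033,0,0],[-1,-0.022,0.03,0,0],[-1,-0.0185,0.0255,0,0],[-1,0,0,0,0]])

```text
clock: 35.4
tcp_pos: [0.5991, 0.0197, 0.235]
eef_rot: [-0.075, 0.997, 0.001, -0.0]
wrist_force: [-0.2, 0.2, -0.8]
grip_width: 0.0365
grip_force: 25.2
```

>>> apply_moves(increments=[[-1,0,0,0.03,0],[-1,0,0,0.04,0],[-1,0,0,0.04,0],[-1,0,0,0.04,0],[-1,0,0,0.02,0],[-1,0,0,0.01,0],[-1,0,0,0,0],[-1,0,0,0,0],[-1,0,0,0,0],[-1,0,0,0,0]])

```text
clock: 36.65
tcp_pos: [0.5992, 0.0169, 0.0924]
eef_rot: [-0.073, 0.997, -0.0, 0.0]
wrist_force: [0.5, -0.6, -1.1]
grip_width: 0.0365
grip_force: 25.2
```

```bash
python3 m.py d37 .074
```

```text
t 36.65 tcp [0.5992 0.0169 0.0924] tilt -1.0 w 0.0365 F [ 0.5 -0.6 -1.1]
units [0.0007 0.0005 0.023 ] roll 0.0004
```

>>> apply_moves(increments=[[-1,0,0,0.01,0],[-1,0,0,0.006,0],[-1,0,0,0.004,0],[-1,0,0,0.0025,0],[-1,0,0,0,0],[-1,0,0,0,0],[-1,0,0,0,0],[-1,0,0,0,0],[-1,0,0,0,0],[-1,0,0,0,0]])

```text
clock: 37.9
tcp_pos: [0.599, 0.0168, 0.0739]
eef_rot: [-0.073, 0.997, -0.0, 0.0]
wrist_force: [-0.4, 0.0, 1.1]
grip_width: 0.0367
grip_force: 25.2
```

>>> apply_moves(increments=[[-1,0,0,0.001,0],[-1,0,0,0,0],[0.4,0,0,0,0],[0.4,0,0,0,0],[0.4,0,0,0,0],[0.4,0,0,0,0],[0.4,0,0,0,0],[0.4,0,0,-0.02,0],[0.4,0,0,-0.04,0],[0.4,0,0,-0.05,0]])

```text
clock: 39.15
tcp_pos: [0.5986, 0.0168, 0.1624]
eef_rot: [-0.073, 0.997, -0.0, -0.0]
wrist_force: [0.3, -0.2, 1.1]
grip_width: 0.0601
grip_force: 0.0
```

>>> apply_moves(increments=[[0.4,0,0,-0.05,0],[0.4,0,0,-0.05,0],[0.4,0,0,-0.03,0],[0.4,0,0,0,0],[0.4,0,0,0,0],[0.4,0,0,0,0],[0.4,0,0,0,0],[0.4,0,0,0,0],[0.4,0,0,0,0],[0.4,0,0,0,0]])

```text
clock: 40.4
tcp_pos: [0.5989, 0.0168, 0.265]
eef_rot: [-0.073, 0.997, -0.0, -0.0]
wrist_force: [-0.3, 0.2, -1.0]
grip_width: 0.0595
grip_force: 0.0
```

Run:
```python
from h import *
from m import *
w=optics.snapshot("wrist");s=optics.snapshot("scene")
for k,h in(("d56",.096),("d46",.081),("d37",.106),("d28",.086)):print(k,proj(w,[*T[k],h]).round(1),proj(s,[*T[k],h]).round(1))
cv2.imwrite("pics/end.png",cv2.resize(np.vstack([w["frame"][80:300],s["frame"][80:320]]),None,fx=1.25,fy=1.25))
```

```text
d56 [538.9 187.7] [463.6 170.4]
d46 [423.2 183.3] [425.4 191.3]
d37 [318.6 189.8] [387.6 199.3]
d28 [210.7 184. ] [344.7 224.2]
```

View pics/end.png

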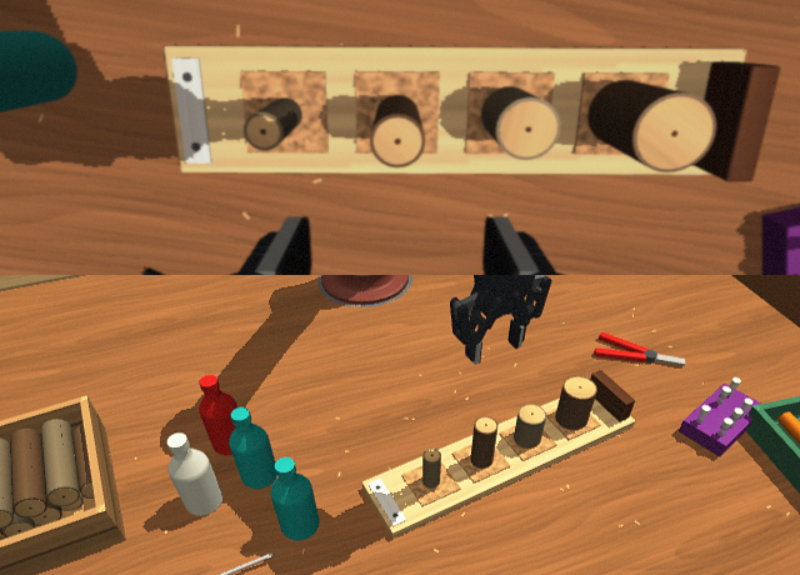

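All four stand within a few pixels of their pad centres: tops at (210,185), (318,193), (422,183) and (539,187) in wrist pixels. The white bottle is upright and the gripper is clear, so I'm handing in.

```bash
python3 -c "
from station import order
print(order.close_job())"
```

```text
the job is handed in; nothing more can be done
None
```

The job is handed in: the 56, 46, 37 and 28 mm pieces stand upright in that order from the end block, each within about 3 mm of its pad's centre in the last pictures, and the white bottle is still standing; the hand-in returned no verdict.

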